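# Clear the microscopy stack into its trays

## Task

Take the stack of microscopy things apart from the top down and put each in its own shallow tray before taking the next: the vial in the small round tray, the cover-glass box in the square tray, the culture dish in the large round tray and the slide box in the oblong tray. Set each one down gently (do not drop it) so that it stands upright and flat on the tray's floor, wholly inside the rim, and let it go. Leave the dropper bottle and the spare objective standing where they are.

Things in the scene. Friction and masses are not known exactly. Their poses are not given: they have to be found in the camera images.
- vial: Small amber vial with a black screw cap, an upright cylinder 28 mm across and 36 mm high; at the start the top of the stack, standing on the cover-glass box. 28 to 56 g. Origin: centre of the underside, z up.
- cover_box: White square plastic cover-glass box, 38 x 38 mm and 24 mm high; second from the top, lying on the dish. 35 to 70 g. Origin: centre of the underside; x and y square to its sides, z up.
- dish: Clear round culture dish with its lid on and a tan filling, a rigid disc 60 mm across and 15 mm high; third from the top, lying on the slide box. 35 to 70 g. Origin: centre of the underside, z up.
- slide_box: Closed grey plastic slide box, 104 mm long (its x), 64 mm wide (its y), 32 mm high; the bottom of the stack, lying on the bench. 126 to 252 g. Origin: centre of the underside, z up.
- tray_small_round: The small round tray, place of the vial. It is a fixed shallow metal tray on the bench: floor 3 mm thick (its top at z = 3 mm), rim 3 mm thick whose top is 7 mm above the bench. Origin: centre of the underside; z up. 48 mm across inside.
- tray_square: The square tray, place of the cover-glass box. It is a fixed shallow metal tray on the bench: floor 3 mm thick (its top at z = 3 mm), rim 3 mm thick whose top is 7 mm above the bench. Origin: centre of the underside; z up. 58 x 58 mm inside; x and y square to its sides.
- tray_big_round: The large round tray, place of the dish. It is a fixed shallow metal tray on the bench: floor 3 mm thick (its top at z = 3 mm), rim 3 mm thick whose top is 7 mm above the bench. Origin: centre of the underside; z up. 80 mm across inside.
- tray_long: The oblong tray, place of the slide box. It is a fixed shallow metal tray on the bench: floor 3 mm thick (its top at z = 3 mm), rim 3 mm thick whose top is 7 mm above the bench. Origin: centre of the underside; z up. 124 mm (its x) by 84 mm (its y) inside.
- dropper_bottle: White plastic dropper bottle with a black pointed cap, 30 mm across, 62 mm high, standing loose among the things; to be left alone. Origin: centre of the underside.
- objective: Spare microscope objective, a steel cylinder with a brass nose, 28 mm across, 34 mm high, standing loose among the things; to be left alone. Origin: centre of the underside.

How it is judged (in metres and radians):
On the way, in this order (a step that is already met when the one before it is completed fails the run):
1. the vial stands released and flat in the small round tray (horizontal distance between vial and tray_small_round below 0.015 m and height (world z) of vial below 0.0047 m and angle between vial's own z axis and vertical below 0.026 rad and contact force between the fingers and vial below 0.05 N and linear speed of vial below 0.02 m/s), for 0.2 s.
2. the cover-glass box stands released and flat in the square tray (horizontal distance between cover_box and tray_square below 0.015 m and height (world z) of cover_box below 0.0047 m and angle between cover_box's own z axis and vertical below 0.026 rad and contact force between the fingers and cover_box below 0.05 N and linear speed of cover_box below 0.02 m/s), for 0.2 s.
3. the culture dish stands released and flat in the large round tray (horizontal distance between dish and tray_big_round below 0.015 m and height (world z) of dish below 0.0047 m and angle between dish's own z axis and vertical below 0.026 rad and contact force between the fingers and dish below 0.05 N and linear speed of dish below 0.02 m/s), for 0.2 s.
4. the slide box stands released and flat in the oblong tray (horizontal distance between slide_box and tray_long below 0.015 m and height (world z) of slide_box below 0.0047 m and angle between slide_box's own z axis and vertical below 0.026 rad and contact force between the fingers and slide_box below 0.05 N and linear speed of slide_box below 0.02 m/s), for 0.2 s.
At the end, for the whole second after the job is handed in: Each of the four things lies released and at rest on the floor of its own tray: centre within 15 mm of the tray's centre horizontally, underside less than 4.7 mm above the bench (the tray's floor is at 3 mm), tilted less than 0.026 rad (all of step 1 and all of step 2 and all of step 3 and all of step 4); the robot touches nothing.
It fails at once if a thing is dropped into its tray (faster than 0.8 m/s just above it) ((horizontal distance between vial and tray_small_round below 0.05 m and height (world z) of vial below 0.06 m and linear speed of vial above 0.8 m/s) or (horizontal distance between cover_box and tray_square below 0.05 m and height (world z) of cover_box below 0.06 m and linear speed of cover_box above 0.8 m/s) or (horizontal distance between dish and tray_big_round below 0.05 m and height (world z) of dish below 0.06 m and linear speed of dish above 0.8 m/s) or (horizontal distance between slide_box and tray_long below 0.05 m and height (world z) of slide_box below 0.06 m and linear speed of slide_box above 0.8 m/s)).
It fails at once if the dropper bottle is knocked over or shifted by more than 30 mm (distance of dropper_bottle from where it was at the start of the episode above 0.03 m or angle between dropper_bottle's own z axis and vertical above 0.5 rad).
It fails at once if the spare objective is knocked over or shifted by more than 30 mm (distance of objective from where it was at the start of the episode above 0.03 m or angle between objective's own z axis and vertical above 0.5 rad).
It also fails if it takes over 96 s, if anything falls off the work surface, if the arm or the gripper's body presses on something with over 40 N, if the wrist force passes 120 N, or if a joint passes its speed limit or range.

## Robot

A 6-joint arm with a two-finger parallel gripper is mounted at the origin on the work surface. World frame = base frame: x ahead of the robot, y to its left, z up, the work surface at z = 0. Lengths are in m, angles in degrees, forces in N, time in s.
With the tool pointing down it reaches from about 0.375 to 0.9 m from the base axis. Payload 3.1 kg.
Tool frame: the origin (TCP) lies on the front face of the gripper's body, between the roots of the fingers; the fingertips stand 70 mm ahead of it and the grasp point (between the pads) lies 51 mm ahead of it (bot.tip_extent is the distance from the TCP to the fingertips, in m); z points along the fingers, x is the direction in which the jaws open and shut, and the axes are right-handed (so a half turn about z gives the same grasp; the last joint's range is limited). The gripper opens to 87 mm and grips with 3 to 60 N. Pads are 19 mm wide; open, the fingers measure 117 mm over their backs; the gripper's body (75 mm by 190 mm) begins 51 mm behind the grasp point.
Start: joints at [57.725, 30.224, 82.088, -0, 67.689, -10.227], TCP at [0.235, 0.579, 0.292] pointing down, gripper open.
Joint ranges: [-176.69, 176.69], [-43.24, 126.21], [12.49, 139.97], [-82, 262], [0, 151.66], [-163.58, 163.58]. Speed limits (degrees/s): [159.86, 159.86, 180, 180, 180, 180].

## Interface

Orientations are given as a 3x3 rotation matrix whose columns are the frame's x, y, z axes.
In Python, from rig import bot, viewer, ticket gives the robot as it stands. The module is installed in compiled form; this text tells all that it offers.
- The arm moves only by the tool arm_command, never from a script. Its argument "targets" is a list of rows, each an object with "rot": the turn, a rotation vector about the tool's x, y, z in degrees, a list of three; "offset": the shift along the tool's x, y, z in cm, a list of three; "gripper": the closure, from 0 (fully open) to 1 (shut). A call has 1 to 8 rows; each row is the pose to reach, as a shift and turn from the pose commanded when the call began, along the tool's axes at that moment; what a row does not reach only later rows make up. A row lasts 1/10 s, in which the tool goes at most 50 mm and 8.59 degrees, less where a joint would pass 70% of its speed; a pose out of reach is approached as far as the arm can. A call with a gripper value outside its range is refused whole. The fingers move at their own pace and stop on an object; the grip force is fixed at half the most. Time passes only in rows, so rows that repeat a pose let the fingers close. It gives the time, the measured TCP pose, the force and the opening at its end, in the units of the state.
- bot.read_state(): the state, without advancing time (a new reading comes with each control period).
- viewer.capture(name): name is "scene" or "top"; returns a dict with "frame" (384x512x3 uint8, red, green, blue), "fx", "fy", "cx", "cy" (pixels), "view" (4x4, takes a point from world to camera coordinates). Camera axes: x right, y down, z forward; pixel columns grow to the right and rows downward; lengths in m; the calibration is good to about 2 mm. A picture is of the moment at which its call begins. There is no depth.
- ticket.hand_in(): hands the job in, once; it reports no verdict.
The state is a dict: "time_s": time; "joint_positions": joint angles; "qvel": joint speeds; "tau": joint torques, N m; "position": TCP position; "tcp_rot": TCP orientation; "force": force on the tool from outside, world axes, zero at the start; "moment": the same for the moment, N m; "opening": opening from 0.0 (shut) to 1.0 (fully open).
Only numpy, scipy, OpenCV 4.12 (cv2) and the standard library are available. Lean on these libraries where they do the work, as an engineer would, in place of code of your own. Each camera call takes 0.05 s, during which the arm holds its last target. There are 200 camera calls.

## Working session

There is one attempt and no reset: what is moved stays moved. The work goes in short steps, Python scripts to look and compute and a tool call to move; the robot and the scene stay as the last step left them, time stands still between calls to the robot, and variables do not carry over. Pictures are saved under pics/ and viewed, about 12 in all and at most 16, crops included, and the job is handed in when it is done.

Besides the shell and the picture viewer there is one more tool, called by a JSON object that holds its "method" and its "body". arm_command: Moves the arm, as the interface text tells. Its arguments: {"type":"object","properties":{"targets":{"type":"array"}},"required":["targets"]}

```bash
mkdir -p pics; cat > h.py <<'E'
import numpy as np, cv2
from rig import bot, viewer, ticket
def cap(n,save=None):
    c=viewer.capture(n)
    if save: cv2.imwrite(f'pics/{save}.png',cv2.cvtColor(c['frame'],cv2.COLOR_RGB2BGR))
    return c
def ray(c,u,v,z):
    V=np.array(c['view']);R,t=V[:3,:3],V[:3,3];o=-R.T@t
    d=R.T@np.array([(u-c['cx'])/c['fx'],(v-c['cy'])/c['fy'],1]);return o+d*(z-o[2])/d[2]
def proj(c,p):
    V=np.array(c['view']);q=V[:3,:3]@np.array(p)+V[:3,3];return np.array([c['fx']*q[0]/q[2]+c['cx'],c['fy']*q[1]/q[2]+c['cy']])
E
python3 - <<'E'
from h import *
np.set_printoptions(precision=4,suppress=True)
for n in('scene','top'):
    c=cap(n,n+'0');V=np.array(c['view']);print(n,c['fx'],c['cx'],c['cy'],-V[:3,:3].T@V[:3,3]);print(V)
s=bot.read_state();print(s['position'],s['tcp_rot'],s['opening'],s['time_s'])
E
```

```text
scene 388.6762514364842 258.24108233697154 189.1543356000693 [1.1641 0.4033 0.5442]
[[-0.5431  0.8397  0.0026  0.2922]
 [ 0.4436  0.2896 -0.8481 -0.1716]
 [-0.7129 -0.4595 -0.5298  1.3035]
 [ 0.      0.      0.      1.    ]]
top 482.6287576816682 258.3862929087872 198.4301897311952 [0.3289 0.02   1.2225]
[[ 0.017  -0.9998  0.0077  0.005 ]
 [-0.9831 -0.0181 -0.1823  0.5466]
 [ 0.1824 -0.0044 -0.9832  1.1421]
 [ 0.      0.      0.      1.    ]]
[0.2343 0.5789 0.2914] [[ 0.3754  0.9269 -0.0011]
 [ 0.9269 -0.3754 -0.0016]
 [-0.0019 -0.0004 -1.    ]] 1.0017665467708872 0.1
```

View pics/top0.png

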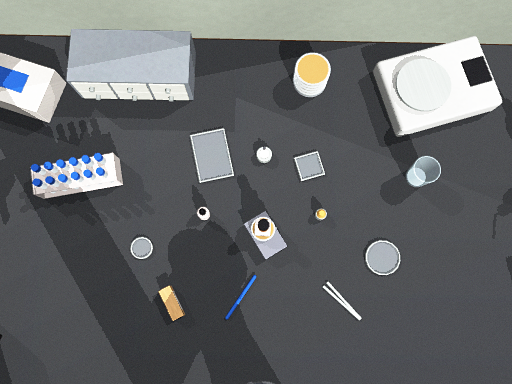

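View pics/scene0.png

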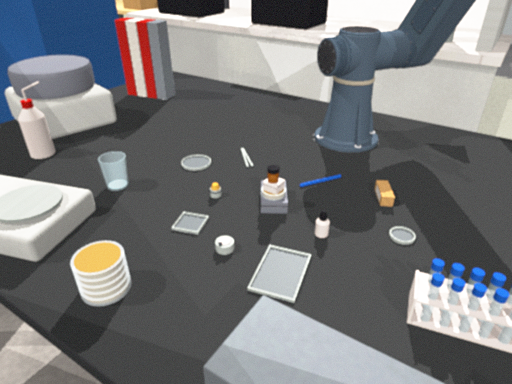

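The top view shows the stack at (263,230), the trays at (142,247) small round, (310,166) square, (382,257) large round and (212,155) oblong. The bottle is at (203,213) and the objective at (321,213). The scene view agrees. Next I measure.

```bash
python3 - <<'E'
from h import *
np.set_printoptions(precision=4,suppress=True)
c=cap('top');s=cap('scene')
f=c['frame'];bgr=cv2.cvtColor(f,cv2.COLOR_RGB2BGR)
cv2.imwrite('pics/stack_top.png',cv2.resize(bgr[195:275,223:303],None,fx=7,fy=7,interpolation=cv2.INTER_CUBIC))
sb=cv2.cvtColor(s['frame'],cv2.COLOR_RGB2BGR)
cv2.imwrite('pics/stack_scene.png',cv2.resize(sb[155:225,235:315],None,fx=7,fy=7,interpolation=cv2.INTER_CUBIC))
g=cv2.cvtColor(f,cv2.COLOR_RGB2GRAY)
for n,(u,v,r) in dict(small=(142,247,18),square=(310,166,22),big=(382,257,26),long=(212,155,34),obj=(321,213,14),bottle=(203,213,14)).items():
    sub=g[v-r:v+r,u-r:u+r];t,m=cv2.threshold(sub,0,255,cv2.THRESH_OTSU)
    k=max(cv2.findContours(m,cv2.RETR_EXTERNAL,cv2.CHAIN_APPROX_NONE)[0],key=cv2.contourArea)
    P=np.array([ray(c,a+u-r,b+v-r,.007)[:2] for a,b in k[:,0]])*1000
    rect=cv2.minAreaRect(P.astype(np.float32));print(n,t,len(k),'rect mm',np.round(rect[0],1),np.round(rect[1],1),round(rect[2],1),'circ',np.round(cv2.minEnclosingCircle(P.astype(np.float32))[0],1))
E
```

```text
small 136.0 61 rect mm [423.9 306.8] [52.6 55.3] 1.0 circ [424.1 306.5]
square 130.0 91 rect mm [ 643.9 -115.8] [65.8 64.8] 17.7 circ [ 644.  -115.7]
big 133.0 97 rect mm [ 411.  -300.4] [84.9 85.5] 1.0 circ [ 410.1 -299.8]
long 131.0 160 rect mm [668.1 138.5] [132.   91.4] 13.3 circ [668.  138.5]
obj 141.0 30 rect mm [ 517.1 -145.8] [25.5 26. ] 89.7 circ [ 518.  -145.6]
bottle 149.0 35 rect mm [514.2 154.8] [30.9 30.8] 1.0 circ [514.9 153.1]
```

View pics/stack_top.png

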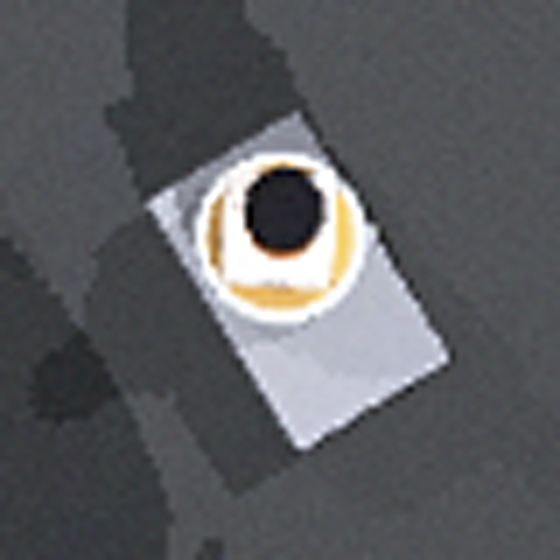

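View pics/stack_scene.png

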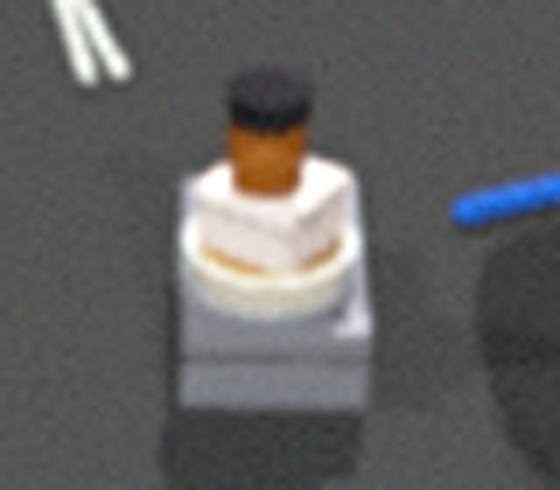

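The top crop (7x, origin (223,195)) shows the slide box corners at (300,113), (152,203), (302,450) and (450,356). The cap is at (284,211), the dish at (282,237), and the white box is nearly image-aligned. In the scene crop (origin (235,155)) the box top corners are at (196,187), (290,222) and (352,180).

```bash
python3 - <<'E'
from h import *
np.set_printoptions(precision=1,suppress=True)
c=cap('top');s=cap('scene')
T=lambda p,z:ray(c,(p[0]+.5)/7-.5+223,(p[1]+.5)/7-.5+195,z)[:2]*1000
S=lambda p,z:ray(s,(p[0]+.5)/7-.5+235,(p[1]+.5)/7-.5+155,z)[:2]*1000
q=np.array([T(p,.032) for p in[(300,113),(152,203),(302,450),(450,356)]]);print('slide',q,q.mean(0),cv2.minAreaRect(q.astype(np.float32)))
print('dish',T((282,237),.047),[T(p,.047) for p in((195,237),(367,237))]);print('vialcap',T((284,211),.107),'scene',S((270,85),.107), S((266,190),.071))
print('box scene',[S(p,.071) for p in((196,187),(290,222),(352,180))]);print('box top',[T(p,.071) for p in((222,287),(332,287))])
# cap by colour, box via white mask
f=cv2.cvtColor(c['frame'],cv2.COLOR_RGB2HSV)[195:275,223:303];rgb=c['frame'][195:275,223:303].astype(int)
cap_=(rgb.max(2)<45).astype(np.uint8);k=max(cv2.findContours(cap_[20:45,25:55].copy(),cv2.RETR_EXTERNAL,cv2.CHAIN_APPROX_NONE)[0],key=cv2.contourArea);(x,y),r=cv2.minEnclosingCircle(k);print('cap',ray(c,x+25+223,y+20+195,.107)[:2]*1000,r)
warm=((f[...,1]>50)|(rgb.min(2)>225)).astype(np.uint8);k=max(cv2.findContours(warm,cv2.RETR_EXTERNAL,cv2.CHAIN_APPROX_NONE)[0],key=cv2.contourArea);print(cv2.fitEllipse(k),[ (cv2.boundingRect(k))])
sb=cv2.cvtColor(s['frame'],cv2.COLOR_RGB2BGR)[170:200,255:295]
tb=cv2.cvtColor(c['frame'],cv2.COLOR_RGB2BGR)[210:245,245:280]
a=cv2.resize(sb,(400*1,300),interpolation=cv2.INTER_LANCZOS4);b=cv2.resize(tb,(350,350),interpolation=cv2.INTER_LANCZOS4)
w=np.zeros((350,760,3),np.uint8);w[:300,:400]=a;w[:,410:]=(b*(b.astype(float)/255)**2).astype(np.uint8);cv2.imwrite('pics/w.png',w)
E
```

```text
slide [[518.9  -3.5]
 [485.6  48.6]
 [399.5  -5.9]
 [433.3 -57.6]] [459.3  -4.6] ((459.194091796875, -4.7093353271484375), (102.29106140136719, 61.79175567626953), 32.29493713378906)
dish [472.5   2.5] [array([472. ,  32.9]), array([473. , -27.3])]
vialcap [473.9   2.8] scene [473.5  -0.6] [480.8   3.2]
box scene [array([492.1, -17.7]), array([494.2,  20.6]), array([459.1,  24.3])]
box top [array([452. ,  23.1]), array([452.7, -14.5])]
cap [474.7   2.5] 5.657500743865967
((39.560325622558594, 33.603553771972656), (22.84722900390625, 23.4150333404541), 142.780517578125) [(28, 22, 24, 24)]
```

View pics/w.png

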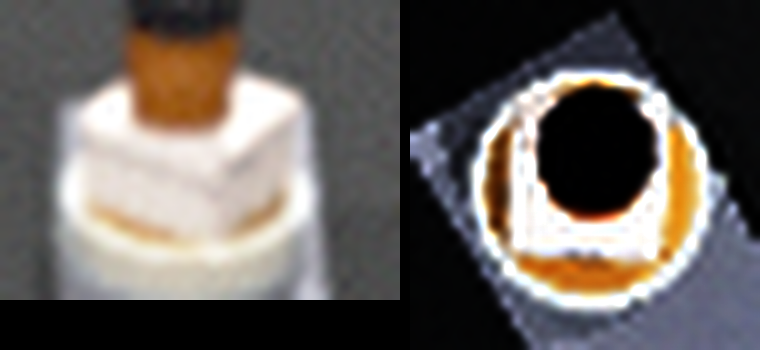

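Sizes and heights agree with the spec, and both views place the stack's top at about (474, 3) mm. Next is a helper that turns a world target into tool-axis moves.

```bash
cat > go.py <<'E'
import sys
from h import *
# args: x y z(mm, TCP) yaw(deg of tool x) ; prints offset cm and rot z deg from current pose
s=bot.read_state();R=np.array(s['tcp_rot']);p=np.array(s['position'])*1000
yaw=np.degrees(np.arctan2(R[1,0],R[0,0]))
print('at',p.round(1),'yaw',yaw.round(2),'tiltz',R[:,2].round(4),'t',round(s['time_s'],2),'open mm',round(s['opening']*87,1),'F',np.round(s['force'],1))
a=list(map(float,sys.argv[1:]))
Ri=np.array([[np.cos(np.radians(yaw)),np.sin(np.radians(yaw)),0],[np.sin(np.radians(yaw)),-np.cos(np.radians(yaw)),0],[0,0,-1]])
for i in range(0,len(a),4):
    print(a[i:i+4],'offset cm',(Ri.T@(np.array(a[i:i+3])-p)/10).round(2),'rotz',round(yaw-a[i+3],1))
E
python3 go.py 474 3 260 86 474 3 149 86
```

```text
at [234.5 579.1 291.9] yaw 67.95 tiltz [-4.e-04 -7.e-04 -1.e+00] t 0.3 open mm 87.0 F [ 0.1 -0.2  0.1]
[474.0, 3.0, 260.0, 86.0] offset cm [-44.41  43.83   3.19] rotz -18.0
[474.0, 3.0, 149.0, 86.0] offset cm [-44.41  43.83  14.29] rotz -18.0
```

{"method": "arm_command", "body": {"targets": [{"offset": [-44.4,43.8,3.2],"rot": [0,0,-18],"gripper": 0},{"offset": [-44.4,43.8,3.2],"rot": [0,0,-18],"gripper": 0},{"offset": [-44.4,43.8,3.2],"rot": [0,0,-18],"gripper": 0},{"offset": [-44.4,43.8,3.2],"rot": [0,0,-18],"gripper": 0},{"offset": [-44.4,43.8,3.2],"rot": [0,0,-18],"gripper": 0},{"offset": [-44.4,43.8,3.2],"rot": [0,0,-18],"gripper": 0},{"offset": [-44.4,43.8,3.2],"rot": [0,0,-18],"gripper": 0}]}}

```text
time_s: 1.0
position: [0.3686, 0.2563, 0.2746]
tcp_rot: [[0.07, 0.998, 0.001], [0.998, -0.07, 0.0], [0.0, 0.001, -1.0]]
force: [0.9, 0.5, 0.2]
opening: 0.997
```

```bash
python3 go.py 474 3 260 86 474 3 149 86
```

```text
at [368.6 256.3 274.6] yaw 85.98 tiltz [ 9.e-04  3.e-04 -1.e+00] t 1.0 open mm 86.8 F [0.9 0.5 0.2]
[474.0, 3.0, 260.0, 86.0] offset cm [-24.53  12.29   1.46] rotz -0.0
[474.0, 3.0, 149.0, 86.0] offset cm [-24.53  12.29  12.56] rotz -0.0
```

{"method": "arm_command", "body": {"targets": [{"offset": [-24.5,12.3,1.5],"rot": [0,0,0],"gripper": 0},{"offset": [-24.5,12.3,1.5],"rot": [0,0,0],"gripper": 0},{"offset": [-24.5,12.3,1.5],"rot": [0,0,0],"gripper": 0},{"offset": [-24.5,12.3,1.5],"rot": [0,0,0],"gripper": 0},{"offset": [-24.5,12.3,1.5],"rot": [0,0,0],"gripper": 0},{"offset": [-24.5,12.3,1.5],"rot": [0,0,0],"gripper": 0},{"offset": [-24.5,12.3,1.5],"rot": [0,0,0],"gripper": 0},{"offset": [-24.5,12.3,1.5],"rot": [0,0,0],"gripper": 0}]}}

```text
time_s: 1.8
position: [0.4731, 0.0049, 0.2593]
tcp_rot: [[0.072, 0.997, -0.001], [0.997, -0.072, 0.001], [0.001, -0.001, -1.0]]
force: [-0.4, 0.4, -0.0]
opening: 0.999
```

```bash
python3 go.py 474 3 260 86 474 3 149 86
```

```text
at [473.1   4.9 259.3] yaw 85.86 tiltz [-1.e-03  7.e-04 -1.e+00] t 1.8 open mm 86.9 F [-0.4  0.4 -0. ]
[474.0, 3.0, 260.0, 86.0] offset cm [-0.18  0.1  -0.07] rotz -0.1
[474.0, 3.0, 149.0, 86.0] offset cm [-0.18  0.1  11.03] rotz -0.1
```

{"method": "arm_command", "body": {"targets": [{"offset": [-0.2,0.1,3],"rot": [0,0,0],"gripper": 0},{"offset": [-0.2,0.1,6],"rot": [0,0,0],"gripper": 0},{"offset": [-0.2,0.1,8.5],"rot": [0,0,0],"gripper": 0},{"offset": [-0.2,0.1,10],"rot": [0,0,0],"gripper": 0},{"offset": [-0.2,0.1,11],"rot": [0,0,0],"gripper": 0},{"offset": [-0.2,0.1,11],"rot": [0,0,0],"gripper": 0}]}}

```text
time_s: 2.4
position: [0.4733, 0.0043, 0.1486]
tcp_rot: [[0.069, 0.998, -0.003], [0.998, -0.069, 0.001], [0.001, -0.003, -1.0]]
force: [-0.1, -0.2, 0.2]
opening: 0.998
```

{"method": "arm_command", "body": {"targets": [{"offset": [0,0,0],"rot": [0,0,0],"gripper": 0.4},{"offset": [0,0,0],"rot": [0,0,0],"gripper": 0.5},{"offset": [0,0,0],"rot": [0,0,0],"gripper": 0.6},{"offset": [0,0,0],"rot": [0,0,0],"gripper": 0.7},{"offset": [0,0,0],"rot": [0,0,0],"gripper": 0.8},{"offset": [0,0,0],"rot": [0,0,0],"gripper": 1},{"offset": [0,0,0],"rot": [0,0,0],"gripper": 1},{"offset": [0,0,0],"rot": [0,0,0],"gripper": 1}]}}

```text
time_s: 3.2
position: [0.4743, 0.0029, 0.1494]
tcp_rot: [[0.071, 0.998, -0.0], [0.998, -0.071, -0.0], [-0.0, -0.0, -1.0]]
force: [-0.8, -0.9, 0.5]
opening: 0.358
```

```bash
python3 go.py 474 3 250 86 424 306.5 250 86 424 306.5 90 86
```

```text
at [474.3   2.9 149.4] yaw 85.95 tiltz [-0. -0. -1.] t 3.2 open mm 31.2 F [-0.8 -0.9  0.5]
[474.0, 3.0, 250.0, 86.0] offset cm [ 1.000e-02 -4.000e-02 -1.006e+01] rotz -0.1
[424.0, 306.5, 250.0, 86.0] offset cm [ 29.93  -7.17 -10.06] rotz -0.1
[424.0, 306.5, 90.0, 86.0] offset cm [29.93 -7.17  5.94] rotz -0.1
```

{"method": "arm_command", "body": {"targets": [{"offset": [0,0,0],"rot": [0,0,0],"gripper": 1},{"offset": [0,0,0],"rot": [0,0,0],"gripper": 1},{"offset": [0,0,0],"rot": [0,0,0],"gripper": 1},{"offset": [0,0,0],"rot": [0,0,0],"gripper": 1}]}}

```text
time_s: 3.6
position: [0.4744, 0.0029, 0.1494]
tcp_rot: [[0.071, 0.998, 0.0], [0.998, -0.071, -0.0], [-0.0, 0.0, -1.0]]
force: [-0.5, -0.5, 1.1]
opening: 0.313
```

{"method": "arm_command", "body": {"targets": [{"offset": [0,0,-1],"rot": [0,0,0],"gripper": 1},{"offset": [0,0,-3],"rot": [0,0,0],"gripper": 1},{"offset": [0,0,-6],"rot": [0,0,0],"gripper": 1},{"offset": [0,0,-9],"rot": [0,0,0],"gripper": 1},{"offset": [0,0,-10],"rot": [0,0,0],"gripper": 1}]}}

```text
time_s: 4.1
position: [0.4756, 0.0028, 0.2525]
tcp_rot: [[0.07, 0.998, 0.006], [0.998, -0.07, -0.001], [-0.001, 0.006, -1.0]]
force: [0.4, -1.0, -0.2]
opening: 0.309
```

```bash
python3 go.py 424 306.5 250 86; python3 - <<'E'
from h import *
t=cap('top')['frame'];s=cap('scene')['frame']
w=np.hstack([cv2.resize(t[175:275,213:323],None,fx=3.6,fy=3.6),cv2.resize(s[100:240,200:340],(360,360))])
cv2.imwrite('pics/v1.png',w[...,::-1])
E
```

```text
at [475.6   2.8 252.5] yaw 85.96 tiltz [ 0.0057 -0.0012 -1.    ] t 4.1 open mm 26.9 F [ 0.4 -1.  -0.2]
[424.0, 306.5, 250.0, 86.0] offset cm [29.93 -7.28  0.25] rotz -0.0
```

View pics/v1.png

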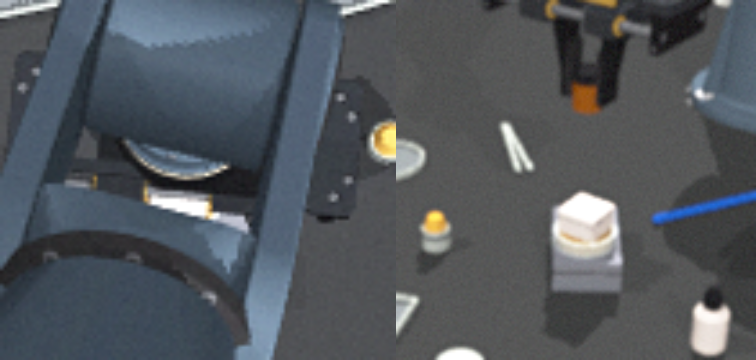

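The vial is held (scene half at (587,95)), with the opening at 27 mm, and the box stays on the dish.

{"method": "arm_command", "body": {"targets": [{"offset": [3,-0.7,0],"rot": [0,0,0],"gripper": 1},{"offset": [7.5,-1.8,0],"rot": [0,0,0],"gripper": 1},{"offset": [12,-2.9,0],"rot": [0,0,0],"gripper": 1},{"offset": [16.5,-4,0],"rot": [0,0,0],"gripper": 1},{"offset": [21,-5.1,0],"rot": [0,0,0],"gripper": 1},{"offset": [25.5,-6.2,0],"rot": [0,0,0],"gripper": 1},{"offset": [28.5,-7,0],"rot": [0,0,0],"gripper": 1},{"offset": [29.9,-7.3,0.2],"rot": [0,0,0],"gripper": 1}]}}

```text
time_s: 5.0
position: [0.4211, 0.3086, 0.2459]
tcp_rot: [[0.067, 0.998, -0.002], [0.998, -0.067, -0.001], [-0.001, -0.002, -1.0]]
force: [-0.4, -0.1, -0.9]
opening: 0.314
```

{"method": "arm_command", "body": {"targets": [{"offset": [0,0,3],"rot": [0,0,0],"gripper": 1},{"offset": [0,0,6],"rot": [0,0,0],"gripper": 1},{"offset": [0,0,9],"rot": [0,0,0],"gripper": 1},{"offset": [0,0,12],"rot": [0,0,0],"gripper": 1},{"offset": [0,0,14],"rot": [0,0,0],"gripper": 1},{"offset": [0,0,15],"rot": [0,0,0],"gripper": 1},{"offset": [0,0,15],"rot": [0,0,0],"gripper": 1}]}}

```text
time_s: 5.7
position: [0.4218, 0.3053, 0.0956]
tcp_rot: [[0.071, 0.997, -0.004], [0.997, -0.071, -0.002], [-0.002, -0.004, -1.0]]
force: [0.5, -0.2, -0.4]
opening: 0.313
```

```bash
python3 go.py 424 306.5 81.5 86
```

```text
at [421.8 305.3  95.6] yaw 85.91 tiltz [-0.004  -0.0019 -1.    ] t 5.7 open mm 27.2 F [ 0.5 -0.2 -0.4]
[424.0, 306.5, 81.5, 86.0] offset cm [0.13 0.21 1.41] rotz -0.1
```

{"method": "arm_command", "body": {"targets": [{"offset": [0.1,0.2,0.4],"rot": [0,0,0],"gripper": 1},{"offset": [0.1,0.2,0.8],"rot": [0,0,0],"gripper": 1},{"offset": [0.1,0.2,1.1],"rot": [0,0,0],"gripper": 1},{"offset": [0.1,0.2,1.3],"rot": [0,0,0],"gripper": 1},{"offset": [0.1,0.2,1.4],"rot": [0,0,0],"gripper": 1},{"offset": [0.1,0.2,1.4],"rot": [0,0,0],"gripper": 1}]}}

```text
time_s: 6.3
position: [0.4246, 0.3072, 0.0835]
tcp_rot: [[0.07, 0.998, 0.0], [0.998, -0.07, 0.0], [0.0, 0.0, -1.0]]
force: [0.1, 0.7, 0.2]
opening: 0.318
```

```bash
python3 go.py 424 306.5 81.5 86
```

```text
at [424.6 307.2  83.5] yaw 85.96 tiltz [ 1.e-04  0.e+00 -1.e+00] t 6.3 open mm 27.7 F [0.1 0.7 0.2]
[424.0, 306.5, 81.5, 86.0] offset cm [-0.08 -0.06  0.2 ] rotz -0.0
```

{"method": "arm_command", "body": {"targets": [{"offset": [0,0,0.1],"rot": [0,0,0],"gripper": 1},{"offset": [0,0,0.2],"rot": [0,0,0],"gripper": 1},{"offset": [0,0,0.2],"rot": [0,0,0],"gripper": 1}]}}

```text
time_s: 6.6
position: [0.4248, 0.3072, 0.0814]
tcp_rot: [[0.071, 0.998, 0.0], [0.998, -0.071, 0.0], [0.0, 0.0, -1.0]]
force: [-0.1, -0.6, -0.6]
opening: 0.314
```

```bash
python3 go.py 424 306.5 81.5 86
```

```text
at [424.8 307.2  81.4] yaw 85.95 tiltz [ 2.e-04  1.e-04 -1.e+00] t 6.6 open mm 27.3 F [-0.1 -0.6 -0.6]
[424.0, 306.5, 81.5, 86.0] offset cm [-0.08 -0.07 -0.01] rotz -0.0
```

{"method": "arm_command", "body": {"targets": [{"offset": [0,0,0],"rot": [0,0,0],"gripper": 0.6},{"offset": [0,0,0],"rot": [0,0,0],"gripper": 0.3},{"offset": [0,0,0],"rot": [0,0,0],"gripper": 0},{"offset": [0,0,0],"rot": [0,0,0],"gripper": 0},{"offset": [0,0,0],"rot": [0,0,0],"gripper": 0},{"offset": [0,0,0],"rot": [0,0,0],"gripper": 0},{"offset": [0,0,0],"rot": [0,0,0],"gripper": 0}]}}

```text
time_s: 7.3
position: [0.4247, 0.3072, 0.0814]
tcp_rot: [[0.071, 0.998, 0.0], [0.998, -0.071, -0.0], [-0.0, 0.0, -1.0]]
force: [-0.2, -0.3, 0.2]
opening: 0.86
```

{"method": "arm_command", "body": {"targets": [{"offset": [0,0,-2],"rot": [0,0,0],"gripper": 0},{"offset": [0,0,-6],"rot": [0,0,0],"gripper": 0},{"offset": [0,0,-11],"rot": [0,0,0],"gripper": 0},{"offset": [0,0,-15],"rot": [0,0,0],"gripper": 0},{"offset": [0,0,-15],"rot": [0,0,0],"gripper": 0}]}}

```text
time_s: 7.8
position: [0.4274, 0.3086, 0.2368]
tcp_rot: [[0.07, 0.997, 0.011], [0.998, -0.07, 0.005], [0.006, 0.011, -1.0]]
force: [0.9, 0.9, 0.1]
opening: 0.994
```

```bash
python3 go.py 474 4 220 86; python3 - <<'E'
from h import *
c=cap('scene');s=c['frame'];t=cap('top')['frame']
w=np.hstack([cv2.resize(t[175:275,213:323],None,fx=3.6,fy=3.6,interpolation=2),cv2.resize(s[200:260,370:430],(360,360),interpolation=2)])
cv2.imwrite('pics/v2.png',w[...,::-1])
for n,p in dict(tray=(.424,.3065,.003),).items(): print(proj(c,p))
E
```

```text
at [427.4 308.6 236.8] yaw 85.97 tiltz [ 0.0113  0.005  -0.9999] t 7.8 open mm 86.5 F [0.9 0.9 0.1]
[474.0, 4.0, 220.0, 86.0] offset cm [-30.05   6.78   1.68] rotz -0.0
[402.76333386 235.61932895]
```

View pics/v2.png

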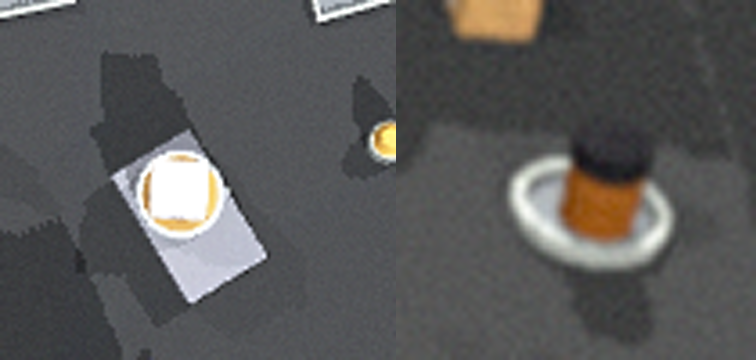

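The vial stands upright in the small tray, with its base at about (404,236) against the expected (403,236). The box is clear now, so I measure it again.

```bash
python3 - <<'E'
from h import *
c=cap('top');f=c['frame'];sub=f[205:250,240:285].astype(int)
m=cv2.resize(f[205:250,240:285],None,fx=6,fy=6,interpolation=2)
hs=cv2.cvtColor(m,cv2.COLOR_RGB2HSV);w=((hs[...,2]>215)&(hs[...,1]<40)).astype(np.uint8)
w=cv2.morphologyEx(w,cv2.MORPH_OPEN,np.ones((27,27),np.uint8))
k=max(cv2.findContours(w,0,1)[0],key=cv2.contourArea)
P=np.array([ray(c,(a+.5)/6-.5+240,(b+.5)/6-.5+205,.071)[:2] for a,b in k[:,0]])*1000
print(cv2.minAreaRect(P.astype(np.float32)))
E
```

```text
((473.0028381347656, 4.011930465698242), (38.2619514465332, 39.53194046020508), 88.85623931884766)
```

{"method": "arm_command", "body": {"targets": [{"offset": [-30,6.8,1.7],"rot": [0,0,0],"gripper": 0},{"offset": [-30,6.8,1.7],"rot": [0,0,0],"gripper": 0},{"offset": [-30,6.8,1.7],"rot": [0,0,0],"gripper": 0},{"offset": [-30,6.8,1.7],"rot": [0,0,0],"gripper": 0},{"offset": [-30,6.8,1.7],"rot": [0,0,0],"gripper": 0},{"offset": [-30,6.8,1.7],"rot": [0,0,0],"gripper": 0},{"offset": [-30,6.8,1.7],"rot": [0,0,0],"gripper": 0},{"offset": [-30,6.8,1.7],"rot": [0,0,0],"gripper": 0}]}}

```text
time_s: 8.75
position: [0.4707, 0.0018, 0.2128]
tcp_rot: [[0.075, 0.997, -0.004], [0.997, -0.075, 0.001], [0.001, -0.004, -1.0]]
force: [-1.0, -0.6, -0.5]
opening: 0.999
```

```bash
python3 go.py 474 3.5 124 86
```

```text
at [470.7   1.8 212.8] yaw 85.71 tiltz [-0.0038  0.0011 -1.    ] t 8.75 open mm 86.9 F [-1.  -0.6 -0.5]
[474.0, 3.5, 124.0, 86.0] offset cm [0.2  0.31 8.88] rotz -0.3
```

{"method": "arm_command", "body": {"targets": [{"offset": [0.2,0.2,2],"rot": [0,0,-2],"gripper": 0},{"offset": [0.2,0.2,5],"rot": [0,0,-2],"gripper": 0},{"offset": [0.2,0.2,7.5],"rot": [0,0,-2],"gripper": 0},{"offset": [0.2,0.2,8.4],"rot": [0,0,-2],"gripper": 0},{"offset": [0.2,0.2,8.8],"rot": [0,0,-2],"gripper": 0},{"offset": [0.2,0.2,8.8],"rot": [0,0,-2],"gripper": 0}]}}

```text
time_s: 9.35
position: [0.4732, 0.0059, 0.1262]
tcp_rot: [[0.034, 0.999, -0.001], [0.999, -0.034, 0.0], [0.0, -0.001, -1.0]]
force: [-0.5, -0.1, -0.0]
opening: 1.001
```

```bash
python3 go.py 473 4 124 88
```

```text
at [473.2   5.9 126.2] yaw 88.03 tiltz [-1.e-03  3.e-04 -1.e+00] t 9.35 open mm 87.1 F [-0.5 -0.1 -0. ]
[473.0, 4.0, 124.0, 88.0] offset cm [-0.19 -0.01  0.22] rotz 0.0
```

{"method": "arm_command", "body": {"targets": [{"offset": [-0.2,0,0.2],"rot": [0,0,0],"gripper": 0.3},{"offset": [-0.2,0,0.2],"rot": [0,0,0],"gripper": 0.4},{"offset": [-0.2,0,0.2],"rot": [0,0,0],"gripper": 0.5},{"offset": [-0.2,0,0.2],"rot": [0,0,0],"gripper": 0.5},{"offset": [-0.2,0,0.2],"rot": [0,0,0],"gripper": 0.6},{"offset": [-0.2,0,0.2],"rot": [0,0,0],"gripper": 0.7},{"offset": [-0.2,0,0.2],"rot": [0,0,0],"gripper": 0.8},{"offset": [-0.2,0,0.2],"rot": [0,0,0],"gripper": 1}]}}

```text
time_s: 10.15
position: [0.4735, 0.0029, 0.1245]
tcp_rot: [[0.036, 0.999, 0.0], [0.999, -0.036, -0.0], [-0.0, 0.0, -1.0]]
force: [0.7, 0.7, 1.0]
opening: 0.434
```

{"method": "arm_command", "body": {"targets": [{"offset": [0,0,0],"rot": [0,0,0],"gripper": 1},{"offset": [0,0,0],"rot": [0,0,0],"gripper": 1},{"offset": [0,0,0],"rot": [0,0,0],"gripper": 1}]}}

```text
time_s: 10.45
position: [0.4734, 0.003, 0.1245]
tcp_rot: [[0.036, 0.999, 0.0], [0.999, -0.036, -0.0], [-0.0, 0.0, -1.0]]
force: [-0.4, -0.5, 2.3]
opening: 0.434
```

```bash
python3 go.py 473 4 124 88
```

```text
at [473.4   3.  124.5] yaw 87.95 tiltz [ 1.e-04 -1.e-04 -1.e+00] t 10.45 open mm 37.8 F [-0.4 -0.5  2.3]
[473.0, 4.0, 124.0, 88.0] offset cm [ 0.1  -0.05  0.05] rotz -0.0
```

{"method": "arm_command", "body": {"targets": [{"offset": [0,0,-0.6],"rot": [0,0,0],"gripper": 1},{"offset": [0,0,-2],"rot": [0,0,0],"gripper": 1},{"offset": [0,0,-4.5],"rot": [0,0,0],"gripper": 1},{"offset": [0,0,-7],"rot": [0,0,0],"gripper": 1},{"offset": [0,0,-8],"rot": [0,0,0],"gripper": 1},{"offset": [0,0,-8],"rot": [0,0,0],"gripper": 1}]}}

```text
time_s: 11.05
position: [0.4741, 0.0029, 0.2057]
tcp_rot: [[0.036, 0.999, 0.003], [0.999, -0.036, -0.001], [-0.001, 0.003, -1.0]]
force: [0.6, 0.4, -0.5]
opening: 0.433
```

```bash
python3 go.py 644 -115.8 200 107.7; python3 - <<'E'
from h import *
s=cap('scene')['frame'];cv2.imwrite('pics/v3.png',cv2.resize(s[100:240,180:340],None,fx=3,fy=3,interpolation=2)[...,::-1])
E
```

```text
at [474.1   2.9 205.7] yaw 87.96 tiltz [ 3.4e-03 -8.0e-04 -1.0e+00] t 11.05 open mm 37.7 F [ 0.6  0.4 -0.5]
[644.0, -115.8, 200.0, 107.7] offset cm [-11.26  17.4    0.57] rotz -19.7
```

View pics/v3.png

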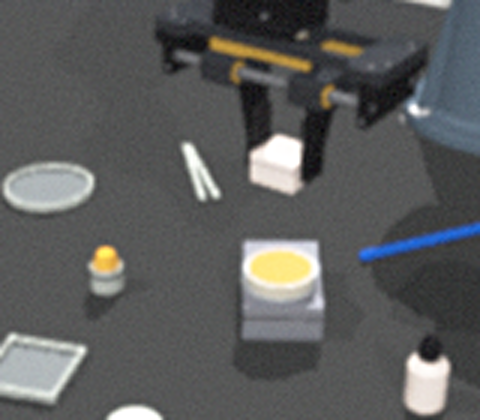

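The box is held level at (278,165), and the dish is left on the slide box at (281,272).

{"method": "arm_command", "body": {"targets": [{"offset": [-1.5,2.3,0.1],"rot": [0,0,-3],"gripper": 1},{"offset": [-4,6.2,0.2],"rot": [0,0,-7],"gripper": 1},{"offset": [-6.5,10,0.3],"rot": [0,0,-11],"gripper": 1},{"offset": [-9,13.9,0.4],"rot": [0,0,-15],"gripper": 1},{"offset": [-10.7,16.5,0.5],"rot": [0,0,-18.5],"gripper": 1},{"offset": [-11.3,17.4,0.6],"rot": [0,0,-19.7],"gripper": 1},{"offset": [-11.3,17.4,0.6],"rot": [0,0,-19.7],"gripper": 1}]}}

```text
time_s: 11.8
position: [0.6431, -0.1168, 0.1962]
tcp_rot: [[-0.302, 0.953, -0.003], [0.953, 0.302, 0.001], [0.002, -0.002, -1.0]]
force: [-0.3, 0.7, -0.9]
opening: 0.437
```

{"method": "arm_command", "body": {"targets": [{"offset": [0,0,2],"rot": [0,0,0],"gripper": 1},{"offset": [0,0,5],"rot": [0,0,0],"gripper": 1},{"offset": [0,0,8],"rot": [0,0,0],"gripper": 1},{"offset": [0,0,9.5],"rot": [0,0,0],"gripper": 1},{"offset": [0,0,10.5],"rot": [0,0,0],"gripper": 1},{"offset": [0,0,10.5],"rot": [0,0,0],"gripper": 1},{"offset": [0,0,10.5],"rot": [0,0,0],"gripper": 1}]}}

```text
time_s: 12.5
position: [0.6437, -0.1161, 0.0942]
tcp_rot: [[-0.303, 0.953, 0.001], [0.953, 0.303, -0.0], [-0.001, 0.001, -1.0]]
force: [-0.0, 0.5, -0.2]
opening: 0.435
```

```bash
python3 go.py 644 -115.8 80.5 107.7
```

```text
at [ 643.7 -116.1   94.2] yaw 107.66 tiltz [ 1.1e-03 -4.0e-04 -1.0e+00] t 12.5 open mm 37.8 F [-0.   0.5 -0.2]
[644.0, -115.8, 80.5, 107.7] offset cm [0.01 0.04 1.37] rotz -0.0
```

{"method": "arm_command", "body": {"targets": [{"offset": [0,0,0.4],"rot": [0,0,0],"gripper": 1},{"offset": [0,0,0.8],"rot": [0,0,0],"gripper": 1},{"offset": [0,0,1.1],"rot": [0,0,0],"gripper": 1},{"offset": [0,0,1.3],"rot": [0,0,0],"gripper": 1},{"offset": [0,0,1.4],"rot": [0,0,0],"gripper": 1},{"offset": [0,0,1.4],"rot": [0,0,0],"gripper": 1},{"offset": [0,0,1.4],"rot": [0,0,0],"gripper": 1}]}}

```text
time_s: 13.2
position: [0.6432, -0.1162, 0.0805]
tcp_rot: [[-0.303, 0.953, -0.0], [0.953, 0.303, -0.0], [-0.0, -0.0, -1.0]]
force: [-2.2, 0.4, 5.0]
opening: 0.437
```

```bash
python3 go.py 644 -115.8 80.5 107.7
```

```text
at [ 643.2 -116.2   80.5] yaw 107.65 tiltz [-1.e-04 -1.e-04 -1.e+00] t 13.2 open mm 38.1 F [-2.2  0.4  5. ]
[644.0, -115.8, 80.5, 107.7] offset cm [ 0.01  0.08 -0.  ] rotz -0.0
```

Contact with the tray floor (5 N). Release and rise.

{"method": "arm_command", "body": {"targets": [{"offset": [0,0,0],"rot": [0,0,0],"gripper": 0.5},{"offset": [0,0,0],"rot": [0,0,0],"gripper": 0.3},{"offset": [0,0,0],"rot": [0,0,0],"gripper": 0},{"offset": [0,0,0],"rot": [0,0,0],"gripper": 0},{"offset": [0,0,0],"rot": [0,0,0],"gripper": 0},{"offset": [0,0,0],"rot": [0,0,0],"gripper": 0},{"offset": [0,0,0],"rot": [0,0,0],"gripper": 0}]}}

```text
time_s: 13.9
position: [0.6433, -0.1161, 0.0793]
tcp_rot: [[-0.303, 0.953, -0.0], [0.953, 0.303, 0.0], [0.0, -0.0, -1.0]]
force: [0.5, 1.1, 0.5]
opening: 0.947
```

{"method": "arm_command", "body": {"targets": [{"offset": [0,0,-2],"rot": [0,0,0],"gripper": 0},{"offset": [0,0,-6],"rot": [0,0,0],"gripper": 0},{"offset": [0,0,-10],"rot": [0,0,0],"gripper": 0},{"offset": [0,0,-12],"rot": [0,0,0],"gripper": 0},{"offset": [0,0,-12],"rot": [0,0,0],"gripper": 0},{"offset": [0,0,-12],"rot": [0,0,0],"gripper": 0}]}}

```text
time_s: 14.5
position: [0.643, -0.116, 0.1995]
tcp_rot: [[-0.303, 0.953, 0.0], [0.953, 0.303, -0.0], [-0.0, 0.0, -1.0]]
force: [0.3, 0.5, -0.5]
opening: 0.997
```

```bash
python3 go.py 472.5 2.5 200 86 ; python3 - <<'E'
from h import *
c=cap('scene');s=c['frame'];t=cap('top')
w=np.hstack([cv2.resize(t['frame'][190:280,213:303],(360,360),interpolation=2),cv2.resize(s[190:250,160:220],(360,360),interpolation=2)])
cv2.imwrite('pics/v4.png',w[...,::-1])
# dish
f=t['frame'][210:250,240:290];hs=cv2.cvtColor(f,cv2.COLOR_RGB2HSV)
m=((hs[...,1]>60)|(f.min(2)>225)).astype(np.uint8)
k=max(cv2.findContours(m,0,1)[0],key=cv2.contourArea);(x,y),r=cv2.minEnclosingCircle(k)
print('dish',ray(t,x+240,y+210,.047),r)
E
```

```text
at [ 643.  -116.   199.5] yaw 107.65 tiltz [ 2.e-04 -0.e+00 -1.e+00] t 14.5 open mm 86.7 F [ 0.3  0.5 -0.5]
[472.5, 2.5, 200.0, 86.0] offset cm [ 16.47 -12.66  -0.05] rotz 21.7
dish [ 0.46994656 -0.00160016  0.047     ] 31.31303596496582
```

View pics/v4.png

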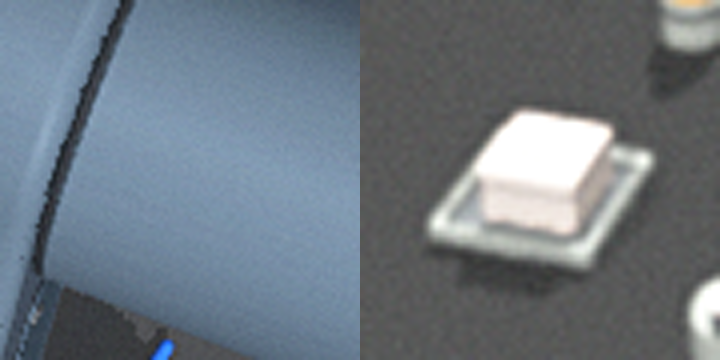

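The box sits flat and square in its tray (crop centre (545,175)). Next is the dish.

{"method": "arm_command", "body": {"targets": [{"offset": [16.5,-12.7,0],"rot": [0,0,21.7],"gripper": 0},{"offset": [16.5,-12.7,0],"rot": [0,0,21.7],"gripper": 0},{"offset": [16.5,-12.7,0],"rot": [0,0,21.7],"gripper": 0},{"offset": [16.5,-12.7,0],"rot": [0,0,21.7],"gripper": 0},{"offset": [16.5,-12.7,0],"rot": [0,0,21.7],"gripper": 0},{"offset": [16.5,-12.7,0],"rot": [0,0,21.7],"gripper": 0},{"offset": [16.5,-12.7,0],"rot": [0,0,21.7],"gripper": 0}]}}

```text
time_s: 15.3
position: [0.4737, 0.002, 0.1991]
tcp_rot: [[0.07, 0.998, 0.002], [0.998, -0.07, -0.001], [-0.0, 0.002, -1.0]]
force: [-0.4, 0.2, 0.0]
opening: 1.001
```

```bash
python3 go.py 472.5 2.5 108.5 86 ; python3 - <<'E'
from h import *
c=cap('scene');f=c['frame'][150:225,235:315];hs=cv2.cvtColor(f,cv2.COLOR_RGB2HSV)
m=((hs[...,1]>80)&(hs[...,0]<35)&(hs[...,0]>8)).astype(np.uint8)
k=max(cv2.findContours(m,0,1)[0],key=cv2.contourArea);(x,y),ax,an=cv2.fitEllipse(k)
print(x+235,y+150,ax,[ray(c,x+235,y+150,z).round(4) for z in(.04,.047)])
E
```

```text
at [473.7   2.  199.1] yaw 85.96 tiltz [ 1.5e-03 -6.0e-04 -1.0e+00] t 15.3 open mm 87.1 F [-0.4  0.2  0. ]
[472.5, 2.5, 108.5, 86.0] offset cm [ 0.04 -0.13  9.06] rotz -0.0
273.0373115539551 188.5540428161621 (9.359804153442383, 18.822221755981445) [array([ 0.4634, -0.0052,  0.04  ]), array([0.4731, 0.0005, 0.047 ])]
```

{"method": "arm_command", "body": {"targets": [{"offset": [0,-0.1,2],"rot": [0,0,0],"gripper": 0},{"offset": [0,-0.1,5],"rot": [0,0,0],"gripper": 0},{"offset": [0,-0.1,7.5],"rot": [0,0,0],"gripper": 0},{"offset": [0,-0.1,8.5],"rot": [0,0,0],"gripper": 0},{"offset": [0,-0.1,9],"rot": [0,0,0],"gripper": 0},{"offset": [0,-0.1,9],"rot": [0,0,0],"gripper": 0},{"offset": [0,-0.1,9],"rot": [0,0,0],"gripper": 0}]}}

```text
time_s: 16.05
position: [0.472, 0.0023, 0.11]
tcp_rot: [[0.071, 0.997, 0.002], [0.997, -0.071, -0.0], [-0.0, 0.002, -1.0]]
force: [0.1, -1.1, 0.1]
opening: 1.002
```

```bash
python3 go.py 472.5 2 108.5 86
```

```text
at [472.    2.3 110. ] yaw 85.94 tiltz [ 1.7e-03 -4.0e-04 -1.0e+00] t 16.05 open mm 87.2 F [ 0.1 -1.1  0.1]
[472.5, 2.0, 108.5, 86.0] offset cm [-0.03  0.05  0.15] rotz -0.1
```

{"method": "arm_command", "body": {"targets": [{"offset": [0,0,0.2],"rot": [0,0,0],"gripper": 0.1},{"offset": [0,0,0.2],"rot": [0,0,0],"gripper": 0.15},{"offset": [0,0,0.2],"rot": [0,0,0],"gripper": 0.2},{"offset": [0,0,0.2],"rot": [0,0,0],"gripper": 0.25},{"offset": [0,0,0.2],"rot": [0,0,0],"gripper": 0.3},{"offset": [0,0,0.2],"rot": [0,0,0],"gripper": 0.5},{"offset": [0,0,0.2],"rot": [0,0,0],"gripper": 1},{"offset": [0,0,0.2],"rot": [0,0,0],"gripper": 1}]}}

```text
time_s: 16.85
position: [0.4713, 0.0026, 0.1075]
tcp_rot: [[0.07, 0.998, 0.0], [0.998, -0.07, -0.0], [-0.0, 0.0, -1.0]]
force: [-0.7, -0.1, 2.3]
opening: 0.681
```

{"method": "arm_command", "body": {"targets": [{"offset": [0,0,0],"rot": [0,0,0],"gripper": 1},{"offset": [0,0,0],"rot": [0,0,0],"gripper": 1}]}}

```text
time_s: 17.05
position: [0.4713, 0.0026, 0.1075]
tcp_rot: [[0.07, 0.998, 0.0], [0.998, -0.07, -0.0], [-0.0, 0.0, -1.0]]
force: [-0.7, 0.1, 3.3]
opening: 0.674
```

```bash
python3 go.py 472.5 2 108.5 86
```

```text
at [471.3   2.6 107.5] yaw 85.96 tiltz [ 3.e-04 -1.e-04 -1.e+00] t 17.05 open mm 58.6 F [-0.7  0.1  3.3]
[472.5, 2.0, 108.5, 86.0] offset cm [-0.05  0.12 -0.1 ] rotz -0.0
```

{"method": "arm_command", "body": {"targets": [{"offset": [0,0,-0.5],"rot": [0,0,0],"gripper": 1},{"offset": [0,0,-1.5],"rot": [0,0,0],"gripper": 1},{"offset": [0,0,-3.5],"rot": [0,0,0],"gripper": 1},{"offset": [0,0,-6],"rot": [0,0,0],"gripper": 1},{"offset": [0,0,-7.5],"rot": [0,0,0],"gripper": 1},{"offset": [0,0,-8],"rot": [0,0,0],"gripper": 1},{"offset": [0,0,-8],"rot": [0,0,0],"gripper": 1}]}}

```text
time_s: 17.75
position: [0.4715, 0.0026, 0.1883]
tcp_rot: [[0.071, 0.998, 0.002], [0.998, -0.071, -0.0], [-0.0, 0.002, -1.0]]
force: [-0.3, 0.2, -0.2]
opening: 0.68
```

```bash
python3 go.py 410.5 -300 188 86; python3 - <<'E'
from h import *
s=cap('scene')['frame'];cv2.imwrite('pics/v5.png',cv2.resize(s[110:230,200:340],None,fx=3.5,fy=3.5,interpolation=2)[...,::-1])
E
```

```text
at [471.5   2.6 188.3] yaw 85.95 tiltz [ 1.9e-03 -4.0e-04 -1.0e+00] t 17.75 open mm 59.2 F [-0.3  0.2 -0.2]
[410.5, -300.0, 188.0, 86.0] offset cm [-3.062e+01 -3.940e+00  3.000e-02] rotz -0.0
```

View pics/v5.png

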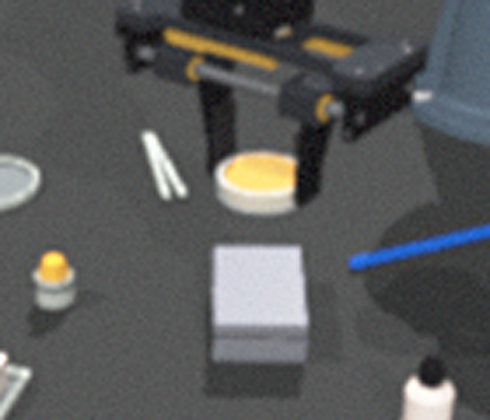

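The dish is held level at (260,183), and the slide box is undisturbed.

{"method": "arm_command", "body": {"targets": [{"offset": [-2.5,-0.3,0],"rot": [0,0,0],"gripper": 1},{"offset": [-7,-0.9,0],"rot": [0,0,0],"gripper": 1},{"offset": [-11.5,-1.5,0],"rot": [0,0,0],"gripper": 1},{"offset": [-16,-2.1,0],"rot": [0,0,0],"gripper": 1},{"offset": [-20.5,-2.6,0],"rot": [0,0,0],"gripper": 1},{"offset": [-25,-3.2,0],"rot": [0,0,0],"gripper": 1},{"offset": [-29,-3.7,0],"rot": [0,0,0],"gripper": 1},{"offset": [-30.6,-3.9,0],"rot": [0,0,0],"gripper": 1}]}}

```text
time_s: 18.6
position: [0.4101, -0.3036, 0.1865]
tcp_rot: [[0.074, 0.997, 0.0], [0.997, -0.074, -0.001], [-0.001, 0.0, -1.0]]
force: [-0.5, 0.1, -0.6]
opening: 0.681
```

{"method": "arm_command", "body": {"targets": [{"offset": [0,0,0],"rot": [0,0,0],"gripper": 1},{"offset": [0,0,2],"rot": [0,0,0],"gripper": 1},{"offset": [0,0,4.5],"rot": [0,0,0],"gripper": 1},{"offset": [0,0,7],"rot": [0,0,0],"gripper": 1},{"offset": [0,0,8.5],"rot": [0,0,0],"gripper": 1},{"offset": [0,0,9.5],"rot": [0,0,0],"gripper": 1},{"offset": [0,0,9.5],"rot": [0,0,0],"gripper": 1},{"offset": [0,0,9.5],"rot": [0,0,0],"gripper": 1}]}}

```text
time_s: 19.4
position: [0.4109, -0.2989, 0.0926]
tcp_rot: [[0.07, 0.998, -0.0], [0.998, -0.07, 0.001], [0.001, -0.0, -1.0]]
force: [-0.1, 0.3, -0.8]
opening: 0.681
```

```bash
python3 go.py 410.5 -300 78.5 86
```

```text
at [ 410.9 -298.9   92.6] yaw 86.01 tiltz [-4.e-04  6.e-04 -1.e+00] t 19.4 open mm 59.2 F [-0.1  0.3 -0.8]
[410.5, -300.0, 78.5, 86.0] offset cm [-0.11 -0.04  1.41] rotz 0.0
```

{"method": "arm_command", "body": {"targets": [{"offset": [-0.1,0,0.4],"rot": [0,0,0],"gripper": 1},{"offset": [-0.1,0,0.8],"rot": [0,0,0],"gripper": 1},{"offset": [-0.1,0,1.1],"rot": [0,0,0],"gripper": 1},{"offset": [-0.1,0,1.3],"rot": [0,0,0],"gripper": 1},{"offset": [-0.1,0,1.4],"rot": [0,0,0],"gripper": 1},{"offset": [-0.1,0,1.4],"rot": [0,0,0],"gripper": 1},{"offset": [-0.1,0,1.4],"rot": [0,0,0],"gripper": 1}]}}

```text
time_s: 20.1
position: [0.4105, -0.3008, 0.0785]
tcp_rot: [[0.071, 0.998, -0.0], [0.998, -0.071, 0.0], [0.0, -0.0, -1.0]]
force: [-0.4, 0.3, 1.9]
opening: 0.68
```

```bash
python3 go.py 410.5 -300 78.5 86
```

```text
at [ 410.5 -300.8   78.5] yaw 85.95 tiltz [-1.e-04  0.e+00 -1.e+00] t 20.1 open mm 59.2 F [-0.4  0.3  1.9]
[410.5, -300.0, 78.5, 86.0] offset cm [ 0.08 -0.01  0.  ] rotz -0.1
```

Light contact. Release and rise.

{"method": "arm_command", "body": {"targets": [{"offset": [0,0,0],"rot": [0,0,0],"gripper": 0.3},{"offset": [0,0,0],"rot": [0,0,0],"gripper": 0.2},{"offset": [0,0,0],"rot": [0,0,0],"gripper": 0},{"offset": [0,0,0],"rot": [0,0,0],"gripper": 0},{"offset": [0,0,0],"rot": [0,0,0],"gripper": 0},{"offset": [0,0,0],"rot": [0,0,0],"gripper": 0}]}}

```text
time_s: 20.7
position: [0.4107, -0.3009, 0.0784]
tcp_rot: [[0.071, 0.998, 0.0], [0.998, -0.071, -0.0], [-0.0, 0.0, -1.0]]
force: [1.0, -0.5, -0.1]
opening: 0.985
```

{"method": "arm_command", "body": {"targets": [{"offset": [0,0,-2],"rot": [0,0,0],"gripper": 0},{"offset": [0,0,-6],"rot": [0,0,0],"gripper": 0},{"offset": [0,0,-9],"rot": [0,0,0],"gripper": 0},{"offset": [0,0,-11],"rot": [0,0,0],"gripper": 0},{"offset": [0,0,-11],"rot": [0,0,0],"gripper": 0},{"offset": [0,0,-11],"rot": [0,0,0],"gripper": 0}]}}

```text
time_s: 21.3
position: [0.4106, -0.3007, 0.1885]
tcp_rot: [[0.071, 0.998, 0.0], [0.998, -0.071, -0.0], [-0.0, 0.0, -1.0]]
force: [-0.3, 0.6, -0.4]
opening: 1.0
```

```bash
python3 - <<'E'
from h import *
c=cap('scene');s=c['frame'];t=cap('top');f=t['frame']
w=np.hstack([cv2.resize(f[185:285,213:313],(380,380),interpolation=2),cv2.resize(s[130:190,165:225],(380,380),interpolation=2)])
cv2.imwrite('pics/v6.png',w[...,::-1])
sub=f[195:275,235:293];m=((cv2.cvtColor(sub,cv2.COLOR_RGB2GRAY)>100)&(sub.min(2)>80)).astype(np.uint8)
k=max(cv2.findContours(m,0,1)[0],key=cv2.contourArea)
P=np.array([ray(t,a+235,b+195,.032)[:2] for a,b in k[:,0]])*1000
print(cv2.minAreaRect(P.astype(np.float32)))
E
python3 go.py 459.3 -4.6 180 122.3
```

```text
((459.7143859863281, -4.040061950683594), (104.13589477539062, 64.5184555053711), 32.3658447265625)
at [ 410.1 -300.3  187.4] yaw 85.95 tiltz [-0.0016  0.0018 -1.    ] t 21.4 open mm 87.2 F [-0.5 -0.4  1.1]
[459.3, -4.6, 180.0, 122.3] offset cm [29.84  2.82  0.74] rotz -36.4
```

View pics/v6.png

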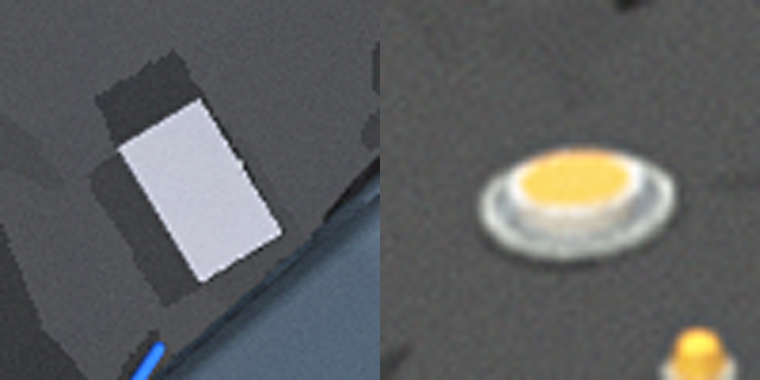

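The dish lies flat in the large round tray (crop (577,200)). The slide box measures 104 x 64.5 mm at (459.7, -4.0), 32.4°, which matches its spec.

{"method": "arm_command", "body": {"targets": [{"offset": [29.8,2.8,0.7],"rot": [0,0,-36.4],"gripper": 0},{"offset": [29.8,2.8,0.7],"rot": [0,0,-36.4],"gripper": 0},{"offset": [29.8,2.8,0.7],"rot": [0,0,-36.4],"gripper": 0},{"offset": [29.8,2.8,0.7],"rot": [0,0,-36.4],"gripper": 0},{"offset": [29.8,2.8,0.7],"rot": [0,0,-36.4],"gripper": 0},{"offset": [29.8,2.8,0.7],"rot": [0,0,-36.4],"gripper": 0},{"offset": [29.8,2.8,0.7],"rot": [0,0,-36.4],"gripper": 0},{"offset": [29.8,2.8,0.7],"rot": [0,0,-36.4],"gripper": 0}]}}

```text
time_s: 22.2
position: [0.459, -0.0042, 0.1803]
tcp_rot: [[-0.538, 0.843, -0.003], [0.843, 0.538, 0.0], [0.002, -0.002, -1.0]]
force: [-0.3, -0.7, -1.1]
opening: 0.998
```

{"method": "arm_command", "body": {"targets": [{"offset": [0,0,0],"rot": [0,0,0],"gripper": 0},{"offset": [0,0,0],"rot": [0,0,0],"gripper": 0}]}}

```text
time_s: 22.4
position: [0.4596, -0.0071, 0.181]
tcp_rot: [[-0.533, 0.846, -0.001], [0.846, 0.533, -0.0], [0.0, -0.001, -1.0]]
force: [0.0, -1.1, 0.5]
opening: 1.005
```

```bash
python3 go.py 459.5 -4.2 80 122.4
```

```text
at [459.6  -7.1 181. ] yaw 122.2 tiltz [-6.e-04 -0.e+00 -1.e+00] t 22.4 open mm 87.4 F [ 0.  -1.1  0.5]
[459.5, -4.2, 80.0, 122.4] offset cm [ 0.25  0.15 10.1 ] rotz -0.2
```

{"method": "arm_command", "body": {"targets": [{"offset": [0.2,0.2,3],"rot": [0,0,-0.2],"gripper": 0},{"offset": [0.2,0.2,6],"rot": [0,0,-0.2],"gripper": 0},{"offset": [0.2,0.2,8.5],"rot": [0,0,-0.2],"gripper": 0},{"offset": [0.2,0.2,9.5],"rot": [0,0,-0.2],"gripper": 0},{"offset": [0.2,0.2,10.1],"rot": [0,0,-0.2],"gripper": 0},{"offset": [0.2,0.2,10.1],"rot": [0,0,-0.2],"gripper": 0},{"offset": [0.2,0.2,10.1],"rot": [0,0,-0.2],"gripper": 0}]}}

```text
time_s: 23.1
position: [0.4607, -0.0032, 0.0811]
tcp_rot: [[-0.538, 0.843, 0.001], [0.843, 0.538, -0.0], [-0.001, 0.001, -1.0]]
force: [-0.2, -0.3, 0.1]
opening: 1.003
```

{"method": "arm_command", "body": {"targets": [{"offset": [0,0,0],"rot": [0,0,0],"gripper": 0.1},{"offset": [0,0,0],"rot": [0,0,0],"gripper": 0.15},{"offset": [0,0,0],"rot": [0,0,0],"gripper": 0.2},{"offset": [0,0,0],"rot": [0,0,0],"gripper": 0.3},{"offset": [0,0,0],"rot": [0,0,0],"gripper": 1},{"offset": [0,0,0],"rot": [0,0,0],"gripper": 1},{"offset": [0,0,0],"rot": [0,0,0],"gripper": 1},{"offset": [0,0,0],"rot": [0,0,0],"gripper": 1}]}}

```text
time_s: 23.9
position: [0.4608, -0.003, 0.0807]
tcp_rot: [[-0.538, 0.843, 0.002], [0.843, 0.538, -0.0], [-0.001, 0.001, -1.0]]
force: [0.7, -0.1, 5.0]
opening: 0.735
```

```bash
python3 go.py 459.5 -4.2 80 122.4
```

```text
at [460.8  -3.   80.7] yaw 122.56 tiltz [ 1.5e-03 -4.0e-04 -1.0e+00] t 23.9 open mm 63.9 F [ 0.7 -0.1  5. ]
[459.5, -4.2, 80.0, 122.4] offset cm [-0.03 -0.17  0.07] rotz 0.2
```

{"method": "arm_command", "body": {"targets": [{"offset": [0,0,-0.5],"rot": [0,0,0],"gripper": 1},{"offset": [0,0,-1.5],"rot": [0,0,0],"gripper": 1},{"offset": [0,0,-3.5],"rot": [0,0,0],"gripper": 1},{"offset": [0,0,-6.5],"rot": [0,0,0],"gripper": 1},{"offset": [0,0,-9],"rot": [0,0,0],"gripper": 1},{"offset": [0,0,-10],"rot": [0,0,0],"gripper": 1},{"offset": [0,0,-10],"rot": [0,0,0],"gripper": 1}]}}

```text
time_s: 24.6
position: [0.4605, -0.0028, 0.1816]
tcp_rot: [[-0.538, 0.843, 0.003], [0.843, 0.538, -0.001], [-0.002, 0.002, -1.0]]
force: [-0.8, -0.2, -2.0]
opening: 0.731
```

```bash
python3 go.py 669 139 180 103.4; python3 - <<'E'
from h import *
s=cap('scene')['frame'];cv2.imwrite('pics/v7.png',cv2.resize(s[110:230,200:340],None,fx=3.5,fy=3.5,interpolation=2)[...,::-1])
E
```

```text
at [460.5  -2.8 181.6] yaw 122.56 tiltz [ 2.6e-03 -6.0e-04 -1.0e+00] t 24.6 open mm 63.6 F [-0.8 -0.2 -2. ]
[669.0, 139.0, 180.0, 103.4] offset cm [ 0.73 25.2   0.16] rotz 19.2
```

View pics/v7.png

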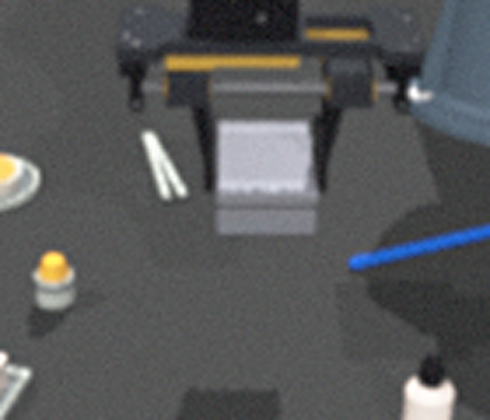

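The slide box is held level at (265,175).

{"method": "arm_command", "body": {"targets": [{"offset": [0.1,2,0],"rot": [0,0,1.5],"gripper": 1},{"offset": [0.2,6,0],"rot": [0,0,4.5],"gripper": 1},{"offset": [0.3,10,0],"rot": [0,0,7.5],"gripper": 1},{"offset": [0.4,14,0.1],"rot": [0,0,10.5],"gripper": 1},{"offset": [0.5,18,0.1],"rot": [0,0,13.5],"gripper": 1},{"offset": [0.6,22,0.1],"rot": [0,0,16.5],"gripper": 1},{"offset": [0.7,24.5,0.2],"rot": [0,0,18.5],"gripper": 1},{"offset": [0.7,25.2,0.2],"rot": [0,0,19.2],"gripper": 1}]}}

```text
time_s: 25.45
position: [0.67, 0.1403, 0.1756]
tcp_rot: [[-0.232, 0.973, -0.002], [0.973, 0.232, 0.0], [0.001, -0.001, -1.0]]
force: [0.1, -0.5, -1.9]
opening: 0.734
```

{"method": "arm_command", "body": {"targets": [{"offset": [0,0,0],"rot": [0,0,0],"gripper": 1},{"offset": [0,0,2],"rot": [0,0,0],"gripper": 1},{"offset": [0,0,4.5],"rot": [0,0,0],"gripper": 1},{"offset": [0,0,6.5],"rot": [0,0,0],"gripper": 1},{"offset": [0,0,8],"rot": [0,0,0],"gripper": 1},{"offset": [0,0,8.2],"rot": [0,0,0],"gripper": 1},{"offset": [0,0,8.2],"rot": [0,0,0],"gripper": 1},{"offset": [0,0,8.2],"rot": [0,0,0],"gripper": 1}]}}

```text
time_s: 26.25
position: [0.6694, 0.1385, 0.0975]
tcp_rot: [[-0.231, 0.973, 0.002], [0.973, 0.231, 0.0], [-0.0, 0.002, -1.0]]
force: [-0.6, -0.9, -0.4]
opening: 0.734
```

```bash
python3 go.py 669 139 83.7 103.4
```

```text
at [669.4 138.5  97.5] yaw 103.34 tiltz [ 0.0017  0.     -1.    ] t 26.25 open mm 63.9 F [-0.6 -0.9 -0.4]
[669.0, 139.0, 83.7, 103.4] offset cm [ 0.06 -0.03  1.38] rotz -0.1
```

{"method": "arm_command", "body": {"targets": [{"offset": [0,0,0.4],"rot": [0,0,0],"gripper": 1},{"offset": [0,0,0.8],"rot": [0,0,0],"gripper": 1},{"offset": [0,0,1.1],"rot": [0,0,0],"gripper": 1},{"offset": [0,0,1.3],"rot": [0,0,0],"gripper": 1},{"offset": [0,0,1.4],"rot": [0,0,0],"gripper": 1},{"offset": [0,0,1.4],"rot": [0,0,0],"gripper": 1},{"offset": [0,0,1.4],"rot": [0,0,0],"gripper": 1}]}}

```text
time_s: 26.95
position: [0.6687, 0.1388, 0.0838]
tcp_rot: [[-0.231, 0.973, -0.0], [0.973, 0.231, -0.0], [-0.0, -0.0, -1.0]]
force: [-3.4, 0.8, 6.4]
opening: 0.73
```

```bash
python3 go.py 669 139 83.7 103.4
```

```text
at [668.7 138.8  83.8] yaw 103.37 tiltz [-2.e-04 -3.e-04 -1.e+00] t 26.95 open mm 63.5 F [-3.4  0.8  6.4]
[669.0, 139.0, 83.7, 103.4] offset cm [0.01 0.03 0.01] rotz -0.0
```

{"method": "arm_command", "body": {"targets": [{"offset": [0,0,0],"rot": [0,0,0],"gripper": 0.25},{"offset": [0,0,0],"rot": [0,0,0],"gripper": 0.1},{"offset": [0,0,0],"rot": [0,0,0],"gripper": 0},{"offset": [0,0,0],"rot": [0,0,0],"gripper": 0},{"offset": [0,0,0],"rot": [0,0,0],"gripper": 0},{"offset": [0,0,0],"rot": [0,0,0],"gripper": 0}]}}

```text
time_s: 27.55
position: [0.6689, 0.1387, 0.0823]
tcp_rot: [[-0.231, 0.973, -0.0], [0.973, 0.231, -0.0], [-0.0, -0.0, -1.0]]
force: [-0.5, 0.5, 0.6]
opening: 0.988
```

{"method": "arm_command", "body": {"targets": [{"offset": [0,0,-2],"rot": [0,0,0],"gripper": 0},{"offset": [0,0,-6],"rot": [0,0,0],"gripper": 0},{"offset": [0,0,-10],"rot": [0,0,0],"gripper": 0},{"offset": [0,0,-14],"rot": [0,0,0],"gripper": 0},{"offset": [0,-10,-18],"rot": [0,0,0],"gripper": 0},{"offset": [0,-20,-20],"rot": [0,0,0],"gripper": 0},{"offset": [0,-20,-20],"rot": [0,0,0],"gripper": 0},{"offset": [0,-20,-20],"rot": [0,0,0],"gripper": 0}]}}

```text
time_s: 28.35
position: [0.4808, 0.0942, 0.2806]
tcp_rot: [[-0.231, 0.973, 0.0], [0.973, 0.231, -0.0], [-0.0, 0.0, -1.0]]
force: [0.5, -0.7, 1.3]
opening: 0.998
```

```bash
python3 go.py; python3 - <<'E'
from h import *
cap('top','end_top');s=cap('scene')['frame'];cv2.imwrite('pics/end.png',cv2.resize(s[110:320,150:440],None,fx=2.7,fy=2.7,interpolation=2)[...,::-1])
E
```

```text
at [480.8  94.2 280.6] yaw 103.36 tiltz [ 3.e-04 -1.e-04 -1.e+00] t 28.35 open mm 86.8 F [ 0.5 -0.7  1.3]
```

View pics/end.png

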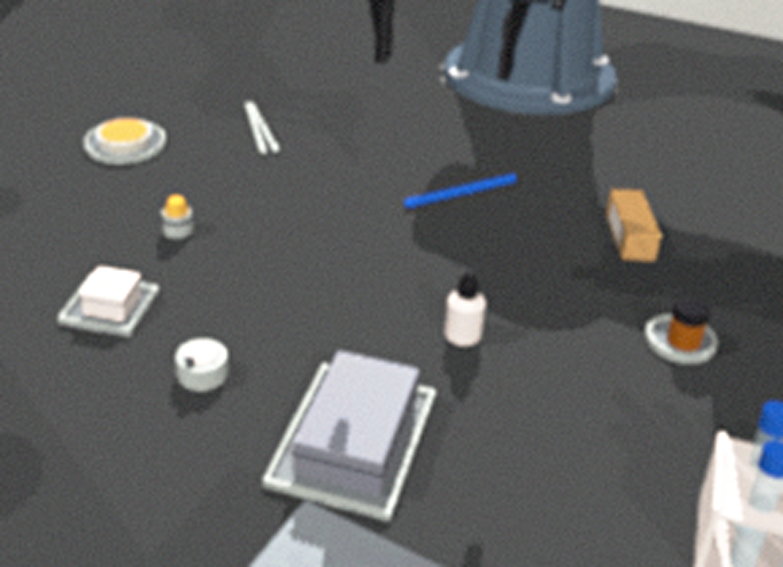

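View pics/end_top.png

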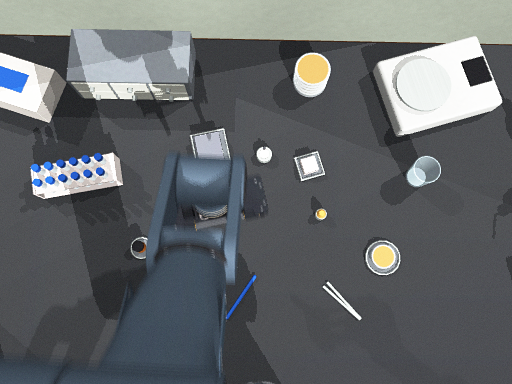

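All four things stand in their trays, and the bottle (465,315) and objective (177,215) are upright. I check the slide box numerically, using its top corners in the scene crop, and then hand in.

```bash
python3 - <<'E'
from h import *
c=cap('scene')
P=np.array([ray(c,(a+.5)/2.7-.5+150,(b+.5)/2.7-.5+110,.035)[:2] for a,b in[(338,352),(417,368),(378,465),(298,447)]])*1000
print(P.mean(0),cv2.minAreaRect(P.astype(np.float32)))
ticket.hand_in()
E
```

```text
[667.95858069 139.15216553] ((667.8026733398438, 139.970458984375), (104.91909790039062, 60.835418701171875), 15.331854820251465)
the job is handed in; nothing more can be done
```

I took the stack apart from the top down and set each thing in its own tray: vial, cover-glass box, dish, then slide box. I lowered each one slowly to the tray floor before releasing it. The job is handed in, and the robot clock stood at about 28 s of the 96 s allowed.

- **Final pictures:** all four stand flat and inside their rims. The dropper bottle and the spare objective are upright and look unmoved. The gripper is open and clear of everything.
- **Slide box:** I measured its centre at (668, 139) mm against the tray's (668, 138.5) mm. The same corners gave 105 x 61 mm and about 15°, against the true 104 x 64 mm and the tray's 13.3°. That is a little off, and I put it down to reading the corners by eye.
- **Vial, cover-glass box and dish:** I checked the vial's position in the picture, with its base about a pixel from the tray's centre, and judged the other two by eye. At release the gripper was within about 1 mm of each tray's centre.
- **Not seen:** in the last top view the arm hid part of the slide box and the vial, so their final check rests on the scene camera. For the vial I felt no clear contact with the floor before letting go, so it may have settled by a fraction of a millimetre.

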